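Change over the keep on the sloped deburring rest

ROBOT

A 6-joint arm with a two-finger parallel gripper is mounted at the origin on the work surface. World frame = base frame: x ahead of the robot, y to its left, z up, the work surface at z = 0. Lengths are in mm, angles in rad, forces in N, time in s.
With the tool pointing down it reaches from about 400 to 925 mm from the base axis. Payload 12.5 kg.
Tool frame: the origin (TCP) lies midway between the tips of the shut fingers; the grasp point (between the pads) lies 19 mm behind it; z points along the fingers, y is the direction in which the jaws open and shut (so a half turn about z gives the same grasp; the last joint's range is limited). The gripper opens to 95 mm and grips with 3 to 60 N. Pads are 20 mm wide; open, the fingers measure 119 mm over their backs; the gripper's body (75 mm by 180 mm) begins 59 mm behind the grasp point.
Start: joints at [-1.306, 0.491, 1.559, -0, 1.092, -0.106], TCP at [226.499, -582.533, 214.661] pointing down, gripper open.
Joint ranges: [-3.1, 3.1], [-0.84, 2.19], [0.05, 2.79], [-1.13, 4.28], [0.06, 2.93], [-2.69, 2.69]. Speed limits (rad/s): [2.22, 2.22, 2.79, 3.14, 3.14, 3.14].

INTERFACE

Orientations are given as [roll, pitch, yaw] about the fixed x, y, z axes, in that order (R = Rz(yaw) Ry(pitch) Rx(roll)).
In Python, from cell import env gives the robot as it stands.
- The arm moves only by the tool servo_tool, never from a script. Its argument "plan" is a list of rows, each a list of 7 numbers: the shift along the tool's x, y, z in m, then the turn, a rotation vector about the tool's x, y, z in degrees, then the opening in per cent of the stroke, from 0 (shut) to 100 (fully open). In form: [[dx, dy, dz, wx, wy, wz, jaw], ...]. A call has 1 to 8 rows; each row shifts and turns the pose as measured when the row begins, along the tool's axes as they then stand; what a row does not reach is not made up. A row lasts 1/12 s, in which the tool goes at most 41.7 mm and 7.16 degrees, less where a joint would pass 70% of its speed; a pose out of reach is approached as far as the arm can. A call is refused whole if a number of a shift passes 0.0417 or a number of a turn 7.16, either way. A call with a gripper value outside its range is refused whole. The fingers move at their own pace and stop on an object; the grip force is fixed at half the most. Time passes only in rows, so rows that do not move let the fingers close. It gives the time, the measured TCP pose, the force and the opening at its end, in the units of the state.
- env.state(): the state, without advancing time (a new reading comes with each control period).
- env.read_camera(name): name is "scene" or "top" or "wrist"; returns a dict with "img" (480x640x3 uint8, blue, green, red), "intrinsics" (3x3 intrinsics, pixels), "R" (3x3) and "t" (3): a world point X has camera coordinates R X + t. Camera axes: x right, y down, z forward; pixel columns grow to the right and rows downward; lengths in mm; the calibration is good to about 2 mm. A picture is of the moment at which its call begins. There is no depth.
- env.job_done(): hands the job in, once; it reports no verdict.
The state is a dict: "t": time; "joints": joint angles; "qvel": joint speeds; "tau": joint torques, N m; "eef_pos": TCP position; "tcp_rot": TCP orientation; "ft_force": force on the tool from outside, world axes, zero at the start; "moment": the same for the moment, N m; "opening": opening from 0.0 (shut) to 1.0 (fully open).
Only numpy, scipy, OpenCV 4.12 (cv2) and the standard library are available. Lean on these libraries where they do the work, as an engineer would, in place of code of your own. Each camera call takes 0.05 s, during which the arm holds its last target. There are 200 camera calls.

TASK

Change over the part on the deburring rest: first take the finished brass lock keep off the rest and lay it flat, boss up, in the green tray. Then lift the fresh grey keep out of the open die and set it boss up on the rest's narrow sloped bar, centred along the bar, flat on it and with its lower long edge up against both red stops; lower it onto the bar before letting go rather than dropping it. Leave the oil bottle, jar, padlock and screwdriver where they stand.

Things in the scene. Friction and masses are not known exactly. Their poses are not given: they have to be found in the camera images.
- fresh: The fresh grey (bare metal) lock keep, lying in the die pocket at the start: flat flange 44 (x) x 100 (y) x 5 mm with a box-shaped boss 30 (x) x 50 (y) x 18 mm centred on top (total height 23 mm), a dark screw hole near each end; about 0.16 kg. Origin: centre of the flat underside; z out of the boss, y along the length. Alike both ways round.
- done: The finished brass lock keep, lying on the sloped bar at the start: flat flange 44 (x) x 100 (y) x 5 mm with a box-shaped boss 30 (x) x 50 (y) x 18 mm centred on top (total height 23 mm), a dark screw hole near each end; about 0.16 kg. Origin: centre of the flat underside; z out of the boss, y along the length. Alike both ways round.
- rest_bar: The sloped bar on top of the rest: dark steel, 18 (x) x 96 (y) mm, top face sloped 22 degrees. Origin: centre of its top face; z is that face's normal, x points uphill, y along the bar. Two red stops downhill at y = -38 and +38 mm, 8 mm wide, inner faces at x = -23 mm, 6 mm higher than the bar's top plane. A keep against both stops has its origin at x = -1 mm, z = 0.
- rest: The fixed blue deburring rest that carries the bar: base plate 90 (x) x 110 (y) x 12 mm and one pillar; the bar's centre is 120 mm above the bench. Short dark arms below the bar's top plane carry the stops. Origin: centre of the underside; the bar slopes down to -x of this body.
- die: The fixed open forming die (lower half), dark steel, 100 (x) x 150 (y) x 26 mm. Pocket 48 (x) x 104 (y) mm, 14 mm deep (floor at z = 12 mm), long sides cut away to the floor level over the middle 64 mm (|y| < 32 mm) for the fingers. The keep's boss stands proud. Origin: centre of the underside.
- tray: The fixed green tray, open on top, 130 (x) x 170 (y) x 30 mm outside, walls and floor 5 mm. Origin: centre of the underside.
- oil: Yellow oil bottle with red cap, standing, 54 mm diameter, 170 mm tall; a bystander. Origin: centre of its underside.
- jar: Amber jar with steel lid, standing, 60 mm diameter, 75 mm tall; a bystander. Origin: centre of its underside.
- padlock: Brass padlock lying flat, body 45 x 50 x 20 mm, shackle reaching to x = +57 mm; a bystander. Origin: centre of its underside.
- driver: Screwdriver with blue handle, 180 mm long, lying along its x axis; a bystander. Origin: centre of its underside.

How it is judged:
By the outcome, as a careful person would: the job done as asked, in the order asked, and still so for the second after the job is handed in, with the robot touching nothing.
It also fails if it takes over 69 s, if anything falls off the work surface, if the arm or the gripper's body presses on something with over 40 N, if the wrist force passes 120 N, or if a joint passes its speed limit or range.

## Working session

There is one attempt and no reset: what is moved stays moved. The work goes in short steps, Python scripts to look and compute and a tool call to move; the robot and the scene stay as the last step left them, time stands still between calls to the robot, and variables do not carry over. Pictures are saved under pics/ and viewed, about 8 in all and at most 12, crops included, and the job is handed in when it is done.

Besides the shell and the picture viewer there is one more tool, called after "Emit:" as a command line: name --pt "numbers of a row" for each row, then --argument value for the rest. servo_tool: Moves the arm, as the interface text tells. Its arguments: {"type":"object","properties":{"plan":{"type":"array","items":{"type":"array","items":{"type":"number"}}}},"required":["plan"]}

```bash
ls; mkdir -p pics; python3 - <<'E'
from cell import env
import cv2,numpy as np
for n in("top","scene"):
    c=env.read_camera(n);cv2.imwrite(f"pics/{n}0.png",c["img"]);np.savez(f"pics/{n}0.npz",**c)
    print(n,c["intrinsics"].tolist(),np.round(-c["R"].T@c["t"]),np.round(c["R"],3).tolist())
print(env.state())
E
```

```text
pics
top [[466.25206407241205, 0.0, 322.29223893797047], [0.0, 466.25206407241205, 233.99708104254984], [0.0, 0.0, 1.0]] [ 515.   26. 1171.] [[0.02, -0.999, 0.028], [-0.998, -0.022, -0.062], [0.063, -0.027, -0.998]]
scene [[527.9671386315189, 0.0, 317.2478763316087], [0.0, 527.9671386315189, 241.55736585262636], [0.0, 0.0, 1.0]] [1179.  602.  800.] [[-0.698, 0.716, 0.009], [0.454, 0.453, -0.767], [-0.553, -0.532, -0.641]]
{'t': 0.1, 'joints': array([-1.30562036e+00,  4.91460375e-01,  1.55937557e+00, -2.82802579e-05,
        1.09168483e+00, -1.05601112e-01]), 'qvel': array([ 0.00088674, -0.00101485,  0.00047496, -0.00198321,  0.00037741,
       -0.00030745]), 'tau': array([ 1.43677247e-03, -6.13623619e+01, -2.58607006e+01,  6.93703140e-02,
        4.70126700e-02, -5.35032882e-05]), 'eef_pos': array([ 226.42232364, -582.32371467,  214.14880633]), 'tcp_rot': array([-3.14066706e+00, -7.28847364e-05,  3.70790097e-01]), 'ft_force': array([-0.11983573,  0.04179859, -0.17058688]), 'moment': array([-0.00827019,  0.0311213 , -0.00183268]), 'opening': 0.9974141006373745}
```

View pics/top0.png

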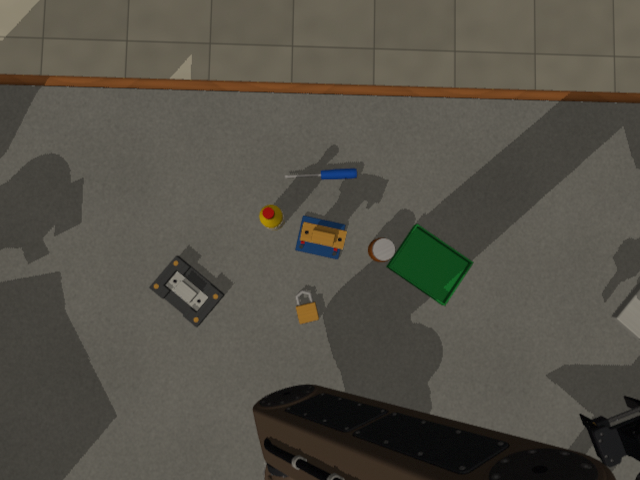

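View pics/scene0.png

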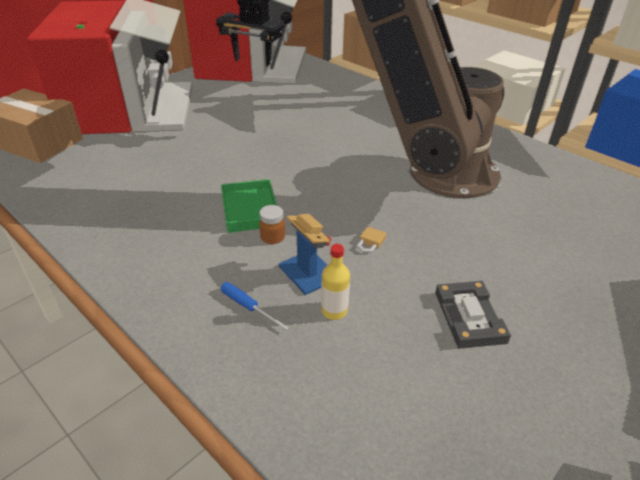

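The top view shows the rest with the brass keep at (322,237), the die with the grey keep at (187,290), the tray at (430,264), the oil bottle at (270,216), the jar at (381,249), the padlock at (306,308) and the screwdriver at (325,174). The red stops are on the image-lower (robot) side of the rest. The scene view agrees.

```bash
cat > h.py <<'E'
import cv2,numpy as np
from scipy.spatial.transform import Rotation as Ro
def ray(c,uv,z):
    R=c["R"];o=-R.T@c["t"];d=R.T@np.linalg.inv(c["intrinsics"])@np.array([uv[0],uv[1],1.]);return o+d*(z-o[2])/d[2]
def proj(c,X):
    p=c["intrinsics"]@(c["R"]@np.asarray(X,float)+c["t"]);return p[:2]/p[2]
def blobs(c,lo,hi,box=None,amin=20):
    m=cv2.inRange(cv2.cvtColor(c["img"],cv2.COLOR_BGR2HSV),lo,hi)
    if box: k=np.zeros_like(m);k[box[1]:box[3],box[0]:box[2]]=1;m*=k
    return [x for x in sorted(cv2.findContours(m,0,1)[0],key=cv2.contourArea)[::-1] if cv2.contourArea(x)>=amin]
def rect(c,cnt,z):
    P=np.array([ray(c,p[0],z)[:2] for p in cnt],np.float32)
    return cv2.minAreaRect(P)
def delta(st,goal_pos,goal_R):
    "tool-frame shift (m) and rotvec (deg) from the state to the goal"
    R=Ro.from_euler("xyz",st["tcp_rot"])
    return np.round(R.inv().apply(np.array(goal_pos)-st["eef_pos"])/1000,4),np.round(np.degrees((R.inv()*goal_R).as_rotvec()),2)
E
python3 - <<'E'
from h import *
c=dict(np.load("pics/top0.npz"))
for n,lo,hi,box,z in [("tray",(50,100,30),(75,255,255),None,30),("brass",(12,120,80),(25,255,255),(296,210,352,262),125),("padlock",(12,120,80),(25,255,255),(290,285,330,330),20),("blue base",(100,120,40),(120,255,255),(290,205,355,265),12),("red",(0,150,80),(6,255,255),(290,230,355,270),115),("die",(0,0,0),(179,90,75),(145,250,230,330),26),("keep",(0,0,120),(179,60,255),(160,265,215,315),20),("oil",(22,150,80),(35,255,255),(255,200,290,235),100),("jarlid",(0,0,130),(179,60,255),(365,235,400,265),75),("dots",(8,120,80),(25,255,255),(145,250,230,330),26)]:
    for b in blobs(c,lo,hi,box,3)[:4]: print(n,[np.round(v,1) for v in rect(c,b,z)],cv2.contourArea(b), cv2.boundingRect(b))
i=c["img"][190:340,140:360];cv2.imwrite("pics/crop0.png",cv2.resize(i,None,fx=3.6,fy=3.6,interpolation=cv2.INTER_CUBIC))
E
```

```text
tray [array([ 518.7, -269.8]), array([172.3, 131.3]), np.float64(56.6)] 3605.5 (387, 224, 86, 82)
brass [array([578.3,  -2.8]), array([100.5,  41.7]), np.float64(79.2)] 747.0 (300, 222, 47, 27)
padlock [array([394.3,  29.1]), array([44.8, 49.3]), np.float64(15.0)] 337.0 (296, 302, 23, 22)
blue base [array([550.9,   9.2]), array([112.8,  42. ]), np.float64(67.6)] 316.5 (296, 232, 44, 27)
blue base [array([616.7,  -3.2]), array([ 34.8, 110. ]), np.float64(2.6)] 181.0 (300, 216, 45, 15)
die [array([456.3, 310.8]), array([153. , 138.8]), np.float64(51.4)] 3230.0 (149, 250, 81, 77)
keep [array([441.7, 323.6]), array([97.6, 41.4]), np.float64(51.6)] 472.0 (169, 272, 39, 35)
oil [array([621.9, 117.9]), array([51.7, 51.3]), np.float64(28.0)] 385.0 (259, 205, 24, 23)
jarlid [array([ 551.7, -148.2]), array([47.3, 45. ]), np.float64(0.7)] 242.5 (374, 239, 20, 21)
dots [array([374.8, 297.8]), array([12. , 11.7]), np.float64(46.6)] 19.0 (193, 317, 6, 6)
dots [array([453.5, 395.7]), array([12.1,  9.6]), np.float64(2.4)] 16.0 (154, 283, 5, 6)
dots [array([509.9, 352.3]), array([12.1,  9.6]), np.float64(2.2)] 15.5 (173, 260, 5, 6)
dots [array([430.8, 252.9]), array([9.6, 9.8]), np.float64(1.0)] 15.0 (213, 294, 5, 5)
```

View pics/crop0.png

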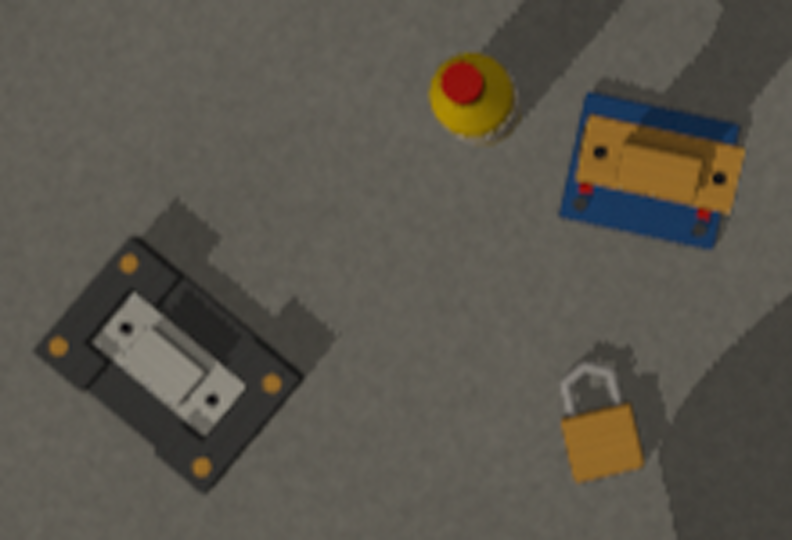

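The crop shows the bar with its stops on the robot side (red at about (302,242) and (335,249) in the full image). The die's long axis lies at 51°, and its dots give the centre (442,325), 1 mm from the keep's rect centre. All the sizes match. Next I go to a pre-pose above the rest and look with the wrist camera.

```bash
cat >> h.py <<'E'
def bodyR(yaw,tilt=0): # tool: x=body y, z=-normal
    yaw=np.radians(yaw);t=np.radians(tilt);B=Ro.from_euler("z",yaw).as_matrix()@Ro.from_euler("y",-t).as_matrix()
    return Ro.from_matrix(np.stack([B[:,1],B[:,0],-B[:,2]],1)),B
def plan(p0,R0,p1,R1,mm=34,dg=6.3):
    "even rows (tool axes) from pose 0 to pose 1, in round numbers"
    p0,p1=np.array(p0,float),np.array(p1,float);rv=(R0.inv()*R1).as_rotvec(degrees=True)
    n=int(np.ceil(max(np.linalg.norm(p1-p0)/mm,np.linalg.norm(rv)/dg,1)))
    st=Ro.from_rotvec(rv/n,degrees=True);R=R0
    for k in range(n):
        print([*[float(v) for v in np.round(R.inv().apply((p1-p0)/n)/1000,4)],*[float(v) for v in np.round(rv/n,2)]]);R=R*st
def cur():
    from cell import env
    s=env.state();return s["eef_pos"],Ro.from_euler("xyz",s["tcp_rot"])
E
python3 - <<'E'
from h import *
p,R=cur();R1,B=bodyR(-10.8,22)
plan(p,R,np.array([578,-3,120])+130*B[:,2],R1)
E
```

```text
[0.0248, -0.0219, -0.0013, -1.01, 0.55, -2.86]
[0.0259, -0.0206, -0.0014, -1.01, 0.55, -2.86]
[0.0269, -0.0193, -0.0015, -1.01, 0.55, -2.86]
[0.0278, -0.0179, -0.0016, -1.01, 0.55, -2.86]
[0.0287, -0.0165, -0.0016, -1.01, 0.55, -2.86]
[0.0295, -0.015, -0.0016, -1.01, 0.55, -2.86]
[0.0302, -0.0134, -0.0016, -1.01, 0.55, -2.86]
[0.0309, -0.0119, -0.0015, -1.01, 0.55, -2.86]
[0.0315, -0.0103, -0.0014, -1.01, 0.55, -2.86]
[0.0319, -0.0087, -0.0012, -1.01, 0.55, -2.86]
[0.0324, -0.0071, -0.0011, -1.01, 0.55, -2.86]
[0.0327, -0.0054, -0.0009, -1.01, 0.55, -2.86]
[0.0329, -0.0038, -0.0006, -1.01, 0.55, -2.86]
[0.0331, -0.0021, -0.0004, -1.01, 0.55, -2.86]
[0.0331, -0.0005, -0.0001, -1.01, 0.55, -2.86]
[0.0331, 0.0012, 0.0003, -1.01, 0.55, -2.86]
[0.033, 0.0028, 0.0006, -1.01, 0.55, -2.86]
[0.0328, 0.0045, 0.001, -1.01, 0.55, -2.86]
[0.0325, 0.0061, 0.0014, -1.01, 0.55, -2.86]
[0.0322, 0.0077, 0.0018, -1.01, 0.55, -2.86]
```

Emit:
servo_tool --pt "0.025 -0.022 -0.003 -1 0.5 -2.9 100" --pt "0.026 -0.021 -0.003 -1 0.5 -2.9 100" --pt "0.027 -0.019 -0.003 -1 0.5 -2.9 100" --pt "0.028 -0.018 -0.003 -1 0.5 -2.9 100" --pt "0.029 -0.016 -0.003 -1 0.5 -2.9 100" --pt "0.03 -0.015 -0.002 -1 0.5 -2.9 100" --pt "0.03 -0.013 -0.002 -1 0.5 -2.9 100" --pt "0.031 -0.012 -0.002 -1 0.5 -2.9 100"

```text
t: 0.77
eef_pos: [348.3, -339.8, 229.4]
tcp_rot: [2.991, -0.042, 0.789]
ft_force: [-0.3, -0.2, 1.1]
opening: 0.999
```

Emit:
servo_tool --pt "0.031 -0.01 -0.001 -1 0.5 -2.9 100" --pt "0.032 -0.009 -0.001 -1 0.5 -2.9 100" --pt "0.032 -0.007 -0.001 -1 0.5 -2.9 100" --pt "0.033 -0.005 -0.001 -1 0.5 -2.9 100" --pt "0.033 -0.004 -0.001 -1 0.5 -2.9 100" --pt "0.033 -0.002 0 -1 0.5 -2.9 100" --pt "0.033 0 0 -1 0.5 -2.9 100" --pt "0.033 0.001 0 -1 0.5 -2.9 100"

```text
t: 1.43
eef_pos: [466.7, -89.2, 237.7]
tcp_rot: [2.829, -0.018, 1.218]
ft_force: [1.3, -0.3, 0.5]
opening: 0.999
```

```bash
python3 - <<'E'
from h import *
p,R=cur();print(p,R.as_euler("xyz"));R1,B=bodyR(-10.8,22)
plan(p,R,np.array([578,-3,120])+130*B[:,2],R1)
E
```

```text
[466.71253786 -89.17016689 237.70475995] [ 2.82935477 -0.0175284   1.21811401]
[0.0278, 0.0064, 0.0018, -1.0, 0.57, -2.3]
[0.0275, 0.0075, 0.0022, -1.0, 0.57, -2.3]
[0.0272, 0.0085, 0.0026, -1.0, 0.57, -2.3]
[0.0268, 0.0096, 0.0031, -1.0, 0.57, -2.3]
```

Emit:
servo_tool --pt "0.028 0.006 0.002 -1 0.6 -2.3 100" --pt "0.028 0.007 0.002 -1 0.6 -2.3 100" --pt "0.027 0.008 0.002 -1 0.6 -2.3 100" --pt "0.027 0.01 0.003 -1 0.6 -2.3 100" --pt "0 0 0 0 0 0 100"

```text
t: 1.85
eef_pos: [531.4, 17.9, 241.1]
tcp_rot: [2.753, -0.002, 1.4]
ft_force: [-0.9, -0.8, 0.1]
opening: 1.003
```

```bash
python3 - <<'E'
from h import *
from cell import env
c=env.read_camera("wrist");cv2.imwrite("pics/w1.png",c["img"]);np.savez("pics/w1.npz",**c)
print(-c["R"].T@c["t"],c["R"].round(3).tolist(),c["intrinsics"].tolist())
p,R=cur();print(p,R.as_euler("xyz"));R1,B=bodyR(-10.8,22);print(R.as_matrix().round(3).tolist())
plan(p,R,np.array([578,-3,120])+130*B[:,2],R1)
E
```

```text
[482.08524991 109.47082733 399.8683237 ] [[0.912, -0.158, 0.379], [-0.272, -0.924, 0.269], [0.308, -0.349, -0.885]] [[350.2353327432883, 0.0, 316.578608717377], [0.0, 350.2353327432883, 237.5714572400517], [0.0, 0.0, 1.0]]
[530.31347688  16.87785659 240.84817672] [ 2.75501451e+00 -1.42276182e-03  1.39843102e+00]
[[0.172, 0.912, 0.372], [0.985, -0.159, -0.063], [0.001, 0.377, -0.926]]
[-0.0106, 0.0015, 0.0009, 0.15, -0.42, 0.83]
```

View pics/w1.png

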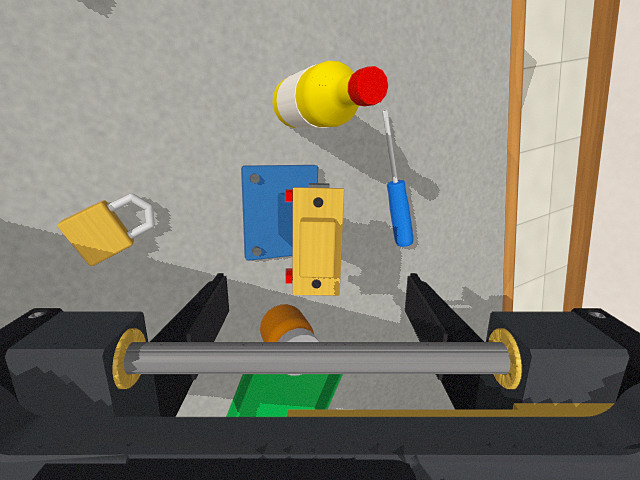

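The wrist view shows the brass keep squarely at pixels (293..344, 188..295), with the stops at (290,196) and (290,275) along its lower edge. The view is clear, and the fingers are thin plates that run flat to the tips.

```bash
cat >> h.py <<'E'
def rayplane(c,uv,P,n):
    R=c["R"];o=-R.T@c["t"];d=R.T@np.linalg.inv(c["intrinsics"])@np.array([uv[0],uv[1],1.]);return o+d*((P-o)@n)/(d@n)
def bar_frame_rect(c,cnt,P0,yaw,h,tilt=22):
    "contour cast on the plane h above the bar's top plane, in bar axes: minAreaRect"
    _,B=bodyR(yaw,tilt);n=B[:,2];P0=np.array(P0,float)
    Q=np.array([(rayplane(c,p[0],P0+h*n,n)-P0)@B for p in cnt]);return cv2.minAreaRect(Q[:,:2].astype(np.float32)),Q,B
E
python3 - <<'E'
from h import *
c=dict(np.load("pics/w1.npz"));t=dict(np.load("pics/top0.npz"))
P=np.array([578,-3,120.]);yaw=-10.8
b=blobs(c,(12,100,80),(28,255,255),(270,170,370,310))[0];print(cv2.boundingRect(b))
for _ in range(4):
    r,Q,B=bar_frame_rect(c,b,P,yaw,5)
    d=B@np.array([*r[0],0]); 
    # slide in bar axes, then keep z=120 at the origin (keep origin taken 1 mm downhill)
    P=P+B[:,0]*(r[0][0]+1)+B[:,1]*r[0][1]; P=P+ (120-P[2])/B[2,2]*B[:,2]
    a=r[2] if r[1][0]<r[1][1] else r[2]-90
    yaw+=a; print(P.round(1),round(yaw,2),np.round(r[1],1),round(a,2))
for x in blobs(c,(0,150,80),(6,255,255),(270,170,310,310),3):
    rr,Q,_=bar_frame_rect(c,x,P,yaw,6);print("stop",Q[:,:2].min(0).round(1),Q[:,:2].max(0).round(1))
for x in blobs(t,(12,120,80),(25,255,255),(296,210,352,262)):
    rr,Q,_=bar_frame_rect(t,x,P,yaw,5);print("top view keep",[np.round(v,1) for v in rr],Q[:,:2].min(0).round(1),Q[:,:2].max(0).round(1))
for x in blobs(c,(100,120,40),(120,255,255),(230,150,330,270),50)[:1]:
    Q=np.array([ray(c,p[0],12)-P for p in x]);_,B0=bodyR(yaw);Q=Q@B0;print("base",Q[:,:2].min(0).round(1),Q[:,:2].max(0).round(1))
R1,B=bodyR(yaw,22);p,R=cur()
print("rel tcp in bar axes",((p-P)@B).round(1)); plan(p,R,P-B[:,0]+60*B[:,2],R1,mm=20)
E
```

```text
(292, 187, 52, 109)
[580.   -4.9 120. ] -11.41 [100.  44.] -0.61
[580.   -5.2 120. ] -11.48 [100.2  44.1] -0.06
[580.   -5.2 120. ] -11.49 [100.2  44.1] -0.01
[580.   -5.2 120. ] -11.49 [100.2  44.1] -0.0
stop [-28.4 -38.5] [-23.7 -24.7]
stop [-29.4  38.7] [-23.4  47.4]
top view keep [array([-0.4,  2. ]), array([ 43.8, 100.5]), np.float64(0.8)] [-22.9 -48.1] [21.6 52.3]
base [-47.3 -50.1] [42.5 59.4]
rel tcp in bar axes [ -3.9  11.7 131.9]
[-0.0032, 0.0006, 0.0179, 0.04, -0.17, 0.37]
[-0.0031, 0.0006, 0.018, 0.04, -0.17, 0.37]
[-0.003, 0.0007, 0.018, 0.04, -0.17, 0.37]
[-0.003, 0.0007, 0.018, 0.04, -0.17, 0.37]
```

The flange size comes out at 100.2 x 44.1, so the fit is good. The stops and the base put the bar's centre about 4–5 mm further along +y than the done keep, so I'll measure the bar once it is clear. Next: approach and grip the boss across its short side, tips about 8 mm above the underside.

Emit:
servo_tool --pt "-0.003 0.001 0.018 0 -0.2 0.4 70" --pt "-0.003 0.001 0.018 0 -0.2 0.4 70" --pt "-0.003 0.001 0.018 0 -0.2 0.4 70" --pt "-0.003 0.001 0.018 0 -0.2 0.4 70" --pt "0 0 0 0 0 0 70"

```text
t: 2.32
eef_pos: [557.5, -2.9, 173.8]
tcp_rot: [2.756, 0.001, 1.364]
ft_force: [-0.8, 0.5, 0.4]
opening: 0.726
```

```bash
python3 - <<'E'
from h import *
P=np.array([580,-5.2,120]);R1,B=bodyR(-11.49,22);p,R=cur()
print("rel tcp in bar axes",((p-P)@B).round(1)); plan(p,R,P-B[:,0]+8*B[:,2],R1,mm=12)
E
```

```text
rel tcp in bar axes [-0.7 -2.3 58.3]
[0.0005, -0.0001, 0.0101, 0.02, 0.04, -0.06]
[0.0005, -0.0001, 0.0101, 0.02, 0.04, -0.06]
[0.0005, -0.0001, 0.0101, 0.02, 0.04, -0.06]
[0.0005, -0.0001, 0.0101, 0.02, 0.04, -0.06]
[0.0005, -0.0001, 0.0101, 0.02, 0.04, -0.06]
```

Emit:
servo_tool --pt "0.001 0 0.01 0 0 0 70" --pt "0.001 0 0.01 0 0 0 70" --pt "0 0 0.01 0 0 0 70" --pt "0 0 0.01 0 0 0 70" --pt "0 0 0.008 0 0 0 70" --pt "0 0 0 0 0 0 70"

```text
t: 2.82
eef_pos: [576.1, -6.5, 126.9]
tcp_rot: [2.756, 0.001, 1.361]
ft_force: [-0.5, -0.6, 0.5]
opening: 0.701
```

```bash
python3 - <<'E'
from h import *
from cell import env
P=np.array([580,-5.2,120]);R1,B=bodyR(-11.49,22);p,R=cur()
print("rel tcp in bar axes",((p-P)@B).round(1)); plan(p,R,P-B[:,0]+8*B[:,2],R1,mm=12)
c=env.read_camera("scene");cv2.imwrite("pics/s2.png",cv2.resize(c["img"][150:300,210:400],None,fx=4,fy=4,interpolation=2))
E
```

```text
rel tcp in bar axes [-0.7 -2.   7.7]
[0.002, -0.0003, -0.0003, 0.12, 0.24, -0.45]
```

View pics/s2.png

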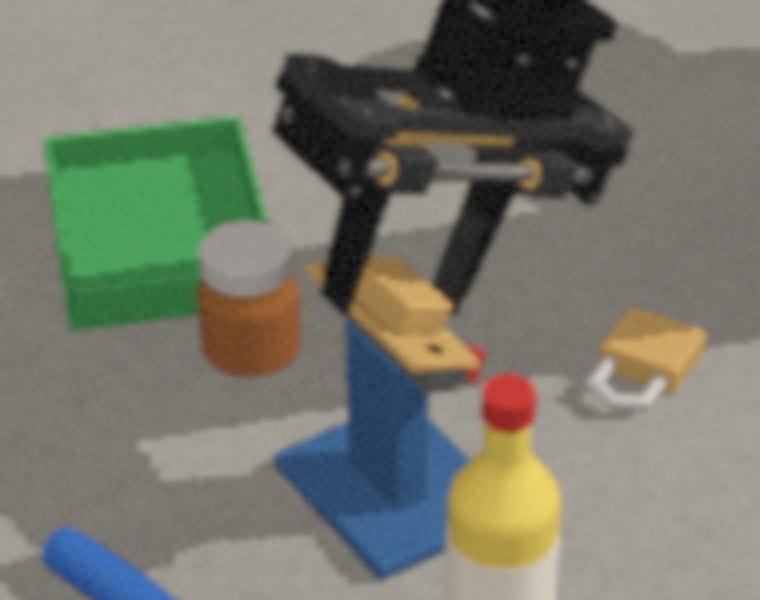

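The fingers straddle the boss just above the flange, with nothing else touched. Now I close them and lift along the normal.

Emit:
servo_tool --pt "0.002 0 0 0 0 0 0" --pt "0 0 0 0 0 0 0" --pt "0 0 0 0 0 0 0" --pt "0 0 0 0 0 0 0" --pt "0 0 0 0 0 0 0" --pt "0 0 0 0 0 0 0"

```text
t: 3.37
eef_pos: [576.7, -3.8, 129.1]
tcp_rot: [2.753, 0.001, 1.362]
ft_force: [-0.8, 0.5, -0.4]
opening: 0.336
```

Emit:
servo_tool --pt "0 0 -0.005 0 0 0 0" --pt "0 0 -0.01 0 0 0 0" --pt "0 0 -0.02 0 0 0 0" --pt "0 0 -0.03 0 0 0 0" --pt "0 0 -0.03 0 0 0 0" --pt "0 0 -0.03 0 0 0 0" --pt "0 0 0 0 0 0 0"

```text
t: 3.95
eef_pos: [525.6, 7.0, 250.9]
tcp_rot: [2.759, 0.0, 1.362]
ft_force: [0.8, 0.1, -0.5]
opening: 0.313
```

```bash
python3 - <<'E'
from h import *
from cell import env
print(env.state()["opening"]*95)
p,R=cur()
R1,_=bodyR(56.6-90); plan(p,R,[519,-270,150],R1,mm=33)
c=env.read_camera("wrist");cv2.imwrite("pics/w2.png",c["img"]);np.savez("pics/w2.npz",**c)
E
```

```text
29.724175575857583
[-0.0303, 0.0011, 0.0125, 2.41, -0.45, 2.36]
[-0.0301, 0.0028, 0.0127, 2.41, -0.45, 2.36]
[-0.0298, 0.0046, 0.0128, 2.41, -0.45, 2.36]
[-0.0295, 0.0063, 0.0128, 2.41, -0.45, 2.36]
[-0.0291, 0.0081, 0.0127, 2.41, -0.45, 2.36]
[-0.0286, 0.0098, 0.0125, 2.41, -0.45, 2.36]
[-0.0281, 0.0115, 0.0123, 2.41, -0.45, 2.36]
[-0.0275, 0.0131, 0.012, 2.41, -0.45, 2.36]
[-0.0268, 0.0148, 0.0117, 2.41, -0.45, 2.36]
```

View pics/w2.png

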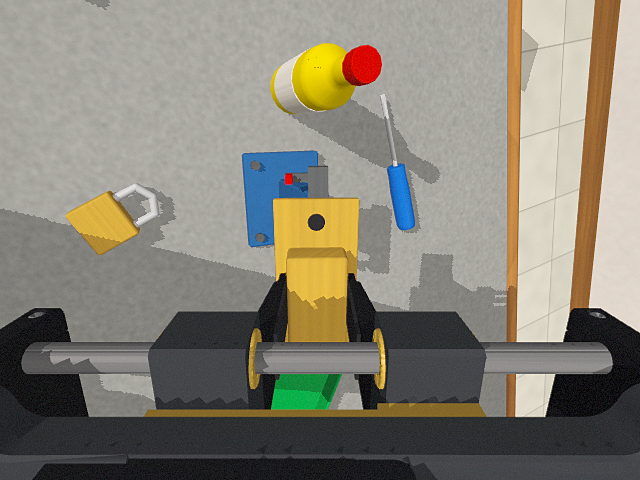

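The keep is held squarely (opening 29.7 mm for a 30 mm boss). On to the tray.

Emit:
servo_tool --pt "-0.032 0.001 0.012 2.6 -0.5 2.5 0" --pt "-0.032 0.003 0.012 2.6 -0.5 2.5 0" --pt "-0.032 0.005 0.012 2.6 -0.5 2.5 0" --pt "-0.032 0.006 0.012 2.6 -0.5 2.5 0" --pt "-0.031 0.008 0.012 2.6 -0.5 2.5 0" --pt "-0.03 0.01 0.012 2.6 -0.5 2.5 0" --pt "-0.03 0.012 0.012 2.6 -0.5 2.5 0" --pt "-0.029 0.013 0.012 2.6 -0.5 2.5 0"

```text
t: 4.67
eef_pos: [507.2, -256.8, 157.1]
tcp_rot: [-3.141, -0.002, 1.004]
ft_force: [0.7, 0.1, -1.6]
opening: 0.31
```

```bash
python3 - <<'E'
from h import *
p,R=cur();print(p)
R1,_=bodyR(56.6-90); plan(p,R,[519,-270,100],R1,mm=25)
E
```

```text
[ 507.24904197 -256.75367739  157.11166039]
[-0.0017, 0.0057, 0.019, -0.01, -0.05, 0.31]
[-0.0016, 0.0057, 0.019, -0.01, -0.05, 0.31]
[-0.0016, 0.0057, 0.019, -0.01, -0.05, 0.31]
```

Emit:
servo_tool --pt "-0.002 0.006 0.02 0 0 0.3 0" --pt "-0.002 0.006 0.02 0 0 0.3 0" --pt "-0.001 0.006 0.02 0 0 0.3 0" --pt "0 0.001 0.02 0 0 0 0" --pt "0 0 0.02 0 0 0 0" --pt "0 0 0.02 0 0 0 0" --pt "0 0 0.01 0 0 0 0" --pt "0 0 0 0 0 0 0"

```text
t: 5.33
eef_pos: [517.8, -279.8, 11.4]
tcp_rot: [-3.131, -0.002, 0.975]
ft_force: [-0.6, 0.6, 25.6]
opening: 0.314
```

```bash
python3 - <<'E'
from h import *
p,R=cur();print(p,R.as_euler("xyz"))
R1,_=bodyR(56.6-90); plan(p,R,[519,-270,15],R1,mm=25)
E
```

```text
[ 517.78544777 -279.78372314   11.43124237] [-3.13075181e+00 -1.64624879e-03  9.74679144e-01]
[0.0088, -0.0045, -0.0035, -0.62, -0.1, -0.75]
```

It is down on the tray floor (25 N). Release part-open, rise, and check.

Emit:
servo_tool --pt "0 0 -0.001 0 0 0 0" --pt "0 0 0 0 0 0 60" --pt "0 0 0 0 0 0 60" --pt "0 0 0 0 0 0 60" --pt "0 0 -0.01 0 0 0 60" --pt "0 0 -0.03 0 0 0 60" --pt "0 0 -0.04 0 0 0 60" --pt "0 0 -0.04 0 0 0 60"

```text
t: 6.0
eef_pos: [515.6, -278.7, 129.0]
tcp_rot: [-3.115, -0.002, 0.975]
ft_force: [0.2, 0.1, -0.1]
opening: 0.6
```

```bash
python3 - <<'E'
from h import *
p,R=cur();print(p,R.as_euler("xyz"))
R1,_=bodyR(-38.8); q=[430,0,290];Rm,_=bodyR(-36)
plan(p,R,q,Rm,mm=36);print();plan(q,Rm,[390,270,200],R1,mm=36)
E
```

```text
[ 515.61037047 -278.68164194  129.03374269] [-3.11462418e+00 -1.93792813e-03  9.74529426e-01]
[0.0183, -0.0232, -0.0154, -0.15, -0.01, 0.18]
[0.0182, -0.0232, -0.0155, -0.15, -0.01, 0.18]
[0.0181, -0.0232, -0.0156, -0.15, -0.01, 0.18]
[0.0181, -0.0232, -0.0156, -0.15, -0.01, 0.18]
[0.018, -0.0232, -0.0157, -0.15, -0.01, 0.18]
[0.0179, -0.0232, -0.0158, -0.15, -0.01, 0.18]
[0.0178, -0.0233, -0.0158, -0.15, -0.01, 0.18]
[0.0177, -0.0233, -0.0159, -0.15, -0.01, 0.18]
[0.0177, -0.0233, -0.016, -0.15, -0.01, 0.18]
[0.0176, -0.0233, -0.016, -0.15, -0.01, 0.18]

[0.0244, -0.0239, 0.0112, 0.0, 0.0, 0.35]
[0.0242, -0.024, 0.0112, 0.0, 0.0, 0.35]
[0.0241, -0.0242, 0.0112, 0.0, 0.0, 0.35]
[0.0239, -0.0243, 0.0113, 0.0, 0.0, 0.35]
[0.0238, -0.0245, 0.0113, 0.0, 0.0, 0.35]
[0.0236, -0.0246, 0.0112, 0.0, 0.0, 0.35]
[0.0235, -0.0248, 0.0112, 0.0, 0.0, 0.35]
[0.0233, -0.0249, 0.0112, 0.0, 0.0, 0.35]
```

Emit:
servo_tool --pt "0.018 -0.023 -0.017 0 0 0 70" --pt "0.018 -0.023 -0.017 0 0 0 70" --pt "0.018 -0.023 -0.017 0 0 0 70" --pt "0.018 -0.023 -0.016 -0.5 0 0.4 70" --pt "0.018 -0.023 -0.016 -0.5 0 0.4 70" --pt "0.018 -0.023 -0.016 -0.5 0 0.4 70" --pt "0.018 -0.023 -0.016 0 0 0.4 70" --pt "0.018 -0.023 -0.016 0 0 0.4 70"

```text
t: 6.67
eef_pos: [444.8, -52.8, 279.7]
tcp_rot: [3.124, -0.004, 0.932]
ft_force: [0.1, -0.1, -0.1]
opening: 0.699
```

Emit:
servo_tool --pt "0.018 -0.023 -0.016 0 0 0 70" --pt "0.018 -0.023 -0.01 0 0 0 70" --pt "0 0 0 0 0 0 70" --pt "0 0 0 0 0 0 70"

```text
t: 7.0
eef_pos: [425.2, 10.6, 313.3]
tcp_rot: [3.115, -0.01, 0.936]
ft_force: [-0.6, -0.4, -0.7]
opening: 0.699
```

```bash
python3 - <<'E'
from h import *
from cell import env
c=env.read_camera("wrist");t=env.read_camera("top");np.savez("pics/w3.npz",**c);np.savez("pics/t3.npz",**t)
p,R=cur();print(p,R.as_euler("xyz"))
a=proj(c,[580,-3,120]).round();print(a)
x,y=a.astype(int);w=c["img"][max(0,y-110):y+110,max(0,x-110):x+110];T=t["img"][190:310,290:480]
w=cv2.resize(w,(480,int(480*w.shape[0]/w.shape[1])),interpolation=2);T=cv2.resize(T,(320,202),interpolation=2)
o=np.zeros((max(len(w),202),800,3),np.uint8);o[:len(w),:480]=w;o[:202,480:]=T;cv2.imwrite("pics/c3.png",o[:600])
R1,_=bodyR(-38.8);plan(p,R,[390,270,200],R1,mm=36)
E
```

```text
[425.44276737   9.56600479 312.54790944] [ 3.11626407 -0.00904262  0.9339128 ]
[442. 134.]
[0.0234, -0.0233, 0.0137, 0.18, -0.07, 0.29]
[0.0233, -0.0234, 0.0137, 0.18, -0.07, 0.29]
[0.0232, -0.0234, 0.0138, 0.18, -0.07, 0.29]
[0.0231, -0.0235, 0.0138, 0.18, -0.07, 0.29]
[0.023, -0.0236, 0.0139, 0.18, -0.07, 0.29]
[0.0229, -0.0236, 0.0139, 0.18, -0.07, 0.29]
[0.0228, -0.0237, 0.014, 0.18, -0.07, 0.29]
[0.0227, -0.0238, 0.014, 0.18, -0.07, 0.29]
```

View pics/c3.png

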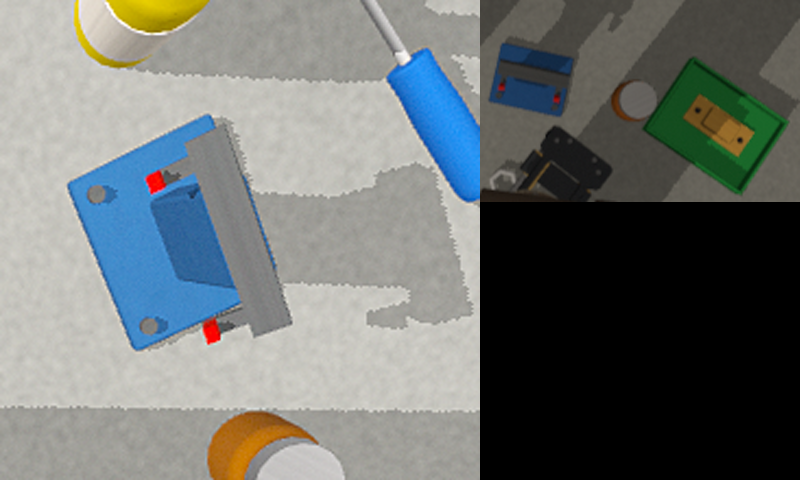

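The keep lies flat, boss up, in the tray. The bare bar is clearly visible: crop corners about (185,140), (223,120), (292,322) and (254,337), with the red stops at (155,182) and (212,331).

```bash
python3 - <<'E'
from h import *
c=dict(np.load("pics/w3.npz"));P=np.array([580,-5.2,120]);yaw=-11.49
cr=c["img"][24:244,332:552];hsv=cv2.cvtColor(cr,cv2.COLOR_BGR2HSV)
print("bar px",hsv[int(230/2.182),int(240/2.182)],hsv[int(300/2.182),int(262/2.182)],"shadow",hsv[int(240/2.182),int(350/2.182)],"arm",hsv[80,80])
for lo,hi in ((90,135),(80,140)):
  b=blobs(c,(0,0,lo),(179,60,hi),(332+75,24+45,332+140,24+160))[0]
  for k in(0,):
    r,Q,B=bar_frame_rect(c,b,P,yaw,0);print(lo,[np.round(v,1) for v in r],cv2.contourArea(b))
# manual corners from the crop
C=[(185,142),(223,120),(292,322),(254,337)]
_,B=bodyR(yaw,22)
q=np.array([(rayplane(c,(332+u/2.182,24+v/2.182),P,B[:,2])-P)@B for u,v in C]);print(q[:,:2].round(1),q.mean(0).round(1))
for x in blobs(c,(0,150,80),(6,255,255),(380,80,460,190),3):
    rr,Q,_=bar_frame_rect(c,x,P,yaw,6);print("stop",Q[:,:2].min(0).round(1),Q[:,:2].max(0).round(1),[np.round(v,1) for v in rr])
b=blobs(c,(95,100,40),(125,255,255),(350,60,480,200),50)[0];Q=np.array([ray(c,p[0],12)-P for p in b])@bodyR(yaw)[1];print("base",Q[:,:2].min(0).round(1),Q[:,:2].max(0).round(1))
E
```

```text
bar px [170   6 129] [  5  12 132] shadow [ 20  14 162] arm [150   8  91]
90 [array([-6.6,  4.6]), array([31.7, 96.4]), np.float64(0.4)] 1774.0
80 [array([-6.6,  4.5]), array([31.7, 96.5]), np.float64(0.4)] 1946.5
[[ -8.8  52.1]
 [  8.8  53.6]
 [  9.3 -43.4]
 [ -8.6 -44.3]] [ 0.2  4.5 -0. ]
stop [-29.  -37.7] [-22.1 -27.1] [array([-25.6, -32.4]), array([ 6.9, 10.6]), np.float64(1.4)]
stop [-29.1  38.8] [-22.6  45.8] [array([-25.8,  42.3]), array([6.5, 7. ]), np.float64(1.5)]
base [-46.8 -50. ] [43.  59.2]
```

Emit:
servo_tool --pt "0.024 -0.024 0.012 0.2 0 0.3 80" --pt "0.024 -0.024 0.012 0.2 0 0.3 80" --pt "0.024 -0.024 0.012 0.2 0 0.3 80" --pt "0.024 -0.024 0.012 0.2 0 0.3 80" --pt "0.024 -0.024 0.012 0.2 0 0.3 80" --pt "0.024 -0.024 0.012 0.2 0 0.3 80" --pt "0.024 -0.024 0.012 0.2 0 0.3 80" --pt "0 0 0 0 0 0 80"

```text
t: 7.77
eef_pos: [400.4, 245.3, 220.1]
tcp_rot: [-3.141, -0.004, 0.876]
ft_force: [-1.1, -0.4, 0.0]
opening: 0.803
```

```bash
python3 - <<'E'
from h import *
from cell import env
c=env.read_camera("wrist");np.savez("pics/w4.npz",**c);cv2.imwrite("pics/w4.png",c["img"])
p,R=cur();print(p,R.as_euler("xyz"),proj(c,[442,324,20]))
E
```

```text
[400.70602264 243.62771195 220.72727352] [ 3.14125244 -0.00366216  0.87700825] [297.49843115 126.34715047]
```

View pics/w4.png

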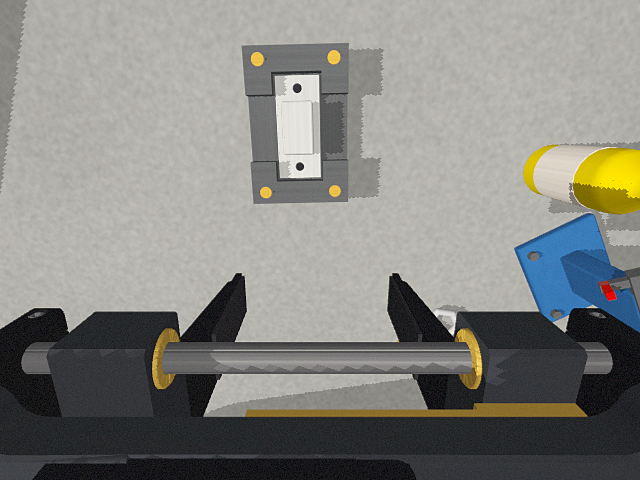

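The wrist view shows the die square-on, with the grey keep in the pocket at pixels (275..322, 73..178), the boss proud and the side cut-outs free.

```bash
python3 - <<'E'
from h import *
c=dict(np.load("pics/w4.npz"))
b=[x for x in blobs(c,(8,100,80),(30,255,255),(235,35,360,210),10)][:4]
D=np.array([ray(c,np.mean(x[:,0],0),26)[:2] for x in b]);print("die",D.mean(0).round(1),[np.round(v,1) for v in cv2.minAreaRect(D.astype(np.float32))])
m=(cv2.inRange(cv2.cvtColor(c["img"],cv2.COLOR_BGR2HSV),(0,0,185),(179,40,255)));k=np.zeros_like(m);k[66:184,269:327]=255
n=[x for x in sorted(cv2.findContours(m&k,0,1)[0],key=cv2.contourArea)][-1];print(cv2.boundingRect(n),[np.round(v,1) for v in rect(c,n,17)])
p,R=cur();R1,_=bodyR(-38.8);plan(p,R,[*rect(c,n,17)[0],90],R1,mm=34)
E
```

```text
die [441.3 322.5] [array([441.2, 322.5]), array([126.7,  72.5]), np.float64(51.5)]
(275, 75, 46, 103) [array([441.2, 322.6]), array([99.6, 43.6]), np.float64(51.4)]
[0.0172, -0.0039, 0.0262, 0.0, -0.04, -0.19]
[0.0173, -0.0038, 0.0262, 0.0, -0.04, -0.19]
[0.0173, -0.0038, 0.0262, 0.0, -0.04, -0.19]
[0.0173, -0.0037, 0.0262, 0.0, -0.04, -0.19]
[0.0173, -0.0036, 0.0262, 0.0, -0.04, -0.19]
```

Emit:
servo_tool --pt "0.017 -0.004 0.026 0 0 -0.2 70" --pt "0.017 -0.004 0.026 0 0 -0.2 70" --pt "0.017 -0.004 0.026 0 0 -0.2 70" --pt "0.017 -0.004 0.026 0 0 -0.2 70" --pt "0.01 -0.002 0.015 0 0 0 70" --pt "0 0 0 0 0 0 70"

```text
t: 8.32
eef_pos: [444.2, 310.4, 97.2]
tcp_rot: [3.139, -0.004, 0.884]
ft_force: [-0.6, -1.4, -0.0]
opening: 0.699
```

```bash
python3 - <<'E'
from h import *
p,R=cur();print(p,R.as_euler("xyz"));R1,_=bodyR(-38.6);plan(p,R,[441.2,322.6,45],R1,mm=15)
E
```

```text
[444.16593406 310.4301677   97.24648483] [ 3.13887255 -0.00393903  0.88427766]
[0.0018, -0.0025, 0.0131, 0.04, -0.06, -0.18]
[0.0019, -0.0025, 0.0131, 0.04, -0.06, -0.18]
[0.0019, -0.0025, 0.0131, 0.04, -0.06, -0.18]
[0.0019, -0.0025, 0.0131, 0.04, -0.06, -0.18]
```

Emit:
servo_tool --pt "0.002 -0.003 0.013 0 0 -0.2 70" --pt "0.002 -0.003 0.013 0 0 -0.2 70" --pt "0.002 -0.003 0.013 0 0 -0.2 70" --pt "0.002 -0.003 0.01 0 0 -0.2 70" --pt "0 0 0 0 0 0 70" --pt "0 0 0 0 0 0 70"

```text
t: 8.82
eef_pos: [444.5, 316.4, 49.3]
tcp_rot: [3.138, -0.003, 0.891]
ft_force: [0.7, 0.3, 1.0]
opening: 0.699
```

```bash
python3 - <<'E'
from h import *
p,R=cur();print(p,R.as_euler("xyz"));R1,_=bodyR(-38.6);plan(p,R,[441.2,322.6,20],R1,mm=10)
E
```

```text
[444.47843924 316.36870141  49.29952688] [ 3.13825653e+00 -2.64722879e-03  8.91088294e-01]
[0.0007, -0.0016, 0.0073, 0.05, -0.04, -0.09]
[0.0007, -0.0016, 0.0073, 0.05, -0.04, -0.09]
[0.0007, -0.0016, 0.0073, 0.05, -0.04, -0.09]
[0.0007, -0.0016, 0.0073, 0.05, -0.04, -0.09]
```

Emit:
servo_tool --pt "0.003 -0.006 0.005 0 0 -0.4 70" --pt "0 -0.002 0.005 0 0 0 70" --pt "0 0 0.005 0 0 0 70" --pt "0 0 0 0 0 0 70" --pt "0 0 0 0 0 0 70"

```text
t: 9.23
eef_pos: [441.2, 323.7, 35.7]
tcp_rot: [3.137, -0.006, 0.898]
ft_force: [0.4, -0.6, -0.1]
opening: 0.7
```

```bash
python3 - <<'E'
from h import *
p,R=cur();print(p,R.as_euler("xyz"));R1,_=bodyR(-38.6);plan(p,R,[441.2,322.6,20],R1,mm=30)
E
```

```text
[441.15350929 323.6616809   35.74715423] [ 3.13678813 -0.00589074  0.8976718 ]
[-0.0009, 0.0006, 0.0157, 0.28, -0.34, 0.03]
```

Emit:
servo_tool --pt "0 0 0.008 0.3 -0.3 0 70" --pt "0 0 0.006 0 0 0 70" --pt "0 0 0 0 0 0 70" --pt "0 0 0 0 0 0 70"

```text
t: 9.57
eef_pos: [441.3, 323.8, 20.4]
tcp_rot: [-3.141, -0.0, 0.898]
ft_force: [0.3, 0.4, 0.4]
opening: 0.699
```

```bash
python3 - <<'E'
from h import *
p,R=cur();print(p,R.as_euler("xyz"));R1,_=bodyR(-38.6);plan(p,R,[441.2,322.6,20],R1,mm=30)
E
```

```text
[441.28374901 323.80470893  20.41714317] [-3.14068826e+00 -3.68459897e-04  8.97930703e-01]
[-0.001, 0.0007, 0.0004, -0.05, -0.02, 0.05]
```

Emit:
servo_tool --pt "-0.001 0.001 0 0 0 0 0" --pt "0 0 0 0 0 0 0" --pt "0 0 0 0 0 0 0" --pt "0 0 0 0 0 0 0" --pt "0 0 0 0 0 0 0" --pt "0 0 0 0 0 0 0"

```text
t: 10.07
eef_pos: [441.6, 322.2, 20.6]
tcp_rot: [-3.141, -0.0, 0.898]
ft_force: [-0.7, 0.7, -1.3]
opening: 0.338
```

Emit:
servo_tool --pt "0 0 -0.005 0 0 0 0" --pt "0 0 -0.01 0 0 0 0" --pt "0 0 -0.02 0 0 0 0" --pt "0 0 -0.03 0 0 0 0" --pt "0 0 -0.04 0 0 0 0" --pt "0 0 -0.04 0 0 0 0" --pt "0 0 -0.04 0 0 0 0" --pt "0 0 0 0 0 0 0"

```text
t: 10.73
eef_pos: [440.1, 321.2, 216.6]
tcp_rot: [-3.139, 0.004, 0.898]
ft_force: [-0.1, 0.8, -0.4]
opening: 0.313
```

```bash
cat >> h.py <<'E'
YAW=-11.3;_,BB=bodyR(YAW,22);BAR=np.array([580,-5.2,120])+4.6*BB[:,1]
def rel():
    p,R=cur();R1,_=bodyR(YAW,22)
    print("tcp in bar axes",((p-BAR)@BB).round(1),"turn left",(R.inv()*R1).as_rotvec(degrees=True).round(2));return p,R,R1
E
python3 - <<'E'
from h import *
p,R,R1=rel();print(p,BAR)
q=BAR-25*BB[:,0]+130*BB[:,2];print(q)
plan(p,R,q,R1,mm=34)
E
```

```text
tcp in bar axes [-150.3  288.1  165. ] turn left [-21.77   5.41 -26.89]
[440.13037932 321.22159913 216.64758014] [580.90135226  -0.68917257 120.        ]
[510.41628712  13.39513325 231.16873626]
[-0.0197, 0.0247, -0.0014, -2.18, 0.54, -2.69]
[-0.0208, 0.0238, -0.0007, -2.18, 0.54, -2.69]
[-0.0219, 0.0228, -0.0, -2.18, 0.54, -2.69]
[-0.023, 0.0217, 0.0006, -2.18, 0.54, -2.69]
[-0.024, 0.0206, 0.0012, -2.18, 0.54, -2.69]
[-0.0249, 0.0194, 0.0017, -2.18, 0.54, -2.69]
[-0.0258, 0.0181, 0.0022, -2.18, 0.54, -2.69]
[-0.0267, 0.0168, 0.0026, -2.18, 0.54, -2.69]
[-0.0274, 0.0154, 0.003, -2.18, 0.54, -2.69]
[-0.0282, 0.014, 0.0033, -2.18, 0.54, -2.69]
```

Emit:
servo_tool --pt "-0.02 0.025 -0.003 -2.2 0.5 -2.7 0" --pt "-0.021 0.024 -0.002 -2.2 0.5 -2.7 0" --pt "-0.022 0.023 -0.001 -2.2 0.5 -2.7 0" --pt "-0.023 0.022 0 -2.2 0.5 -2.7 0" --pt "-0.024 0.021 0 -2.2 0.5 -2.7 0" --pt "-0.025 0.02 0.001 -2.2 0.5 -2.7 0" --pt "-0.026 0.018 0.001 -2.2 0.5 -2.7 0" --pt "-0.027 0.017 0.001 -2.2 0.5 -2.7 0"

```text
t: 11.4
eef_pos: [497.9, 68.3, 246.9]
tcp_rot: [2.811, -0.009, 1.303]
ft_force: [0.7, 0.1, -0.6]
opening: 0.316
```

```bash
python3 - <<'E'
from h import *
p,R,R1=rel();print(p)
plan(p,R,BAR+2*BB[:,0]+90*BB[:,2],R1,mm=25)
E
```

```text
tcp in bar axes [-40.4  51.3 153.2] turn left [-3.06  0.92 -3.95]
[497.91703424  68.25531862 246.93723809]
[-0.0118, 0.0123, 0.0154, -0.76, 0.23, -0.99]
[-0.0121, 0.0119, 0.0155, -0.76, 0.23, -0.99]
[-0.0123, 0.0115, 0.0156, -0.76, 0.23, -0.99]
[-0.0126, 0.011, 0.0157, -0.76, 0.23, -0.99]
```

Emit:
servo_tool --pt "-0.012 0.012 0.015 -0.8 0.2 -1 0" --pt "-0.012 0.012 0.015 -0.8 0.2 -1 0" --pt "-0.012 0.012 0.016 -0.8 0.2 -1 0" --pt "-0.013 0.011 0.012 -0.8 0.2 -1 0" --pt "0 0 0 0 0 0 0" --pt "0 0 0 0 0 0 0"

```text
t: 11.9
eef_pos: [548.3, -3.5, 211.1]
tcp_rot: [2.746, 0.005, 1.373]
ft_force: [0.2, 0.3, -1.0]
opening: 0.314
```

```bash
python3 - <<'E'
from h import *
from cell import env
p,R,R1=rel();plan(p,R,BAR+2*BB[:,0]+45*BB[:,2],R1,mm=25)
c=env.read_camera("wrist");np.savez("pics/w5.npz",**c);cv2.imwrite("pics/w5.png",c["img"][100:420,160:480])
E
```

```text
tcp in bar axes [ 5.  -9.2 96.2] turn left [0.67 0.27 0.11]
[0.0031, -0.0012, 0.0171, 0.22, 0.09, 0.04]
[0.0031, -0.0011, 0.0171, 0.22, 0.09, 0.04]
[0.0031, -0.001, 0.0171, 0.22, 0.09, 0.04]
```

View pics/w5.png

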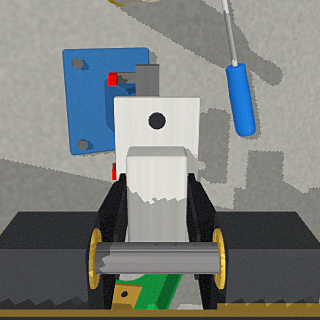

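The grey keep is held square. Its near edge is at full-image row 197, columns 274–359. I'll use that to get its offset in the hand.

```bash
python3 - <<'E'
from h import *
c=dict(np.load("pics/w5.npz"));p,R,R1=rel();M=R.as_matrix()
m=cv2.inRange(cv2.cvtColor(c["img"],cv2.COLOR_BGR2HSV),(0,0,205),(179,30,255));k=np.zeros_like(m);k[190:240,265:368]=255
n=max(cv2.findContours(m&k,0,1)[0],key=cv2.contourArea);print(cv2.boundingRect(n))
for h in(2,3,5):
    Q=np.array([(rayplane(c,u[0],p+h*M[:,2],M[:,2])-p)@M for u in n]);print(h,Q[:,:2].min(0).round(1),Q[:,:2].max(0).round(1),[np.round(v,1) for v in cv2.minAreaRect(Q[:,:2].astype(np.float32))])
E
```

```text
tcp in bar axes [ 5.  -8.9 96.4] turn left [0.68 0.26 0.14]
(274, 198, 86, 42)
2 [ 28.  -20.7] [49.5 22.2] [array([38.7,  0.7]), array([21.4, 42.9]), np.float64(0.0)]
3 [ 27.7 -20.9] [49.3 22.3] [array([38.5,  0.7]), array([21.6, 43.2]), np.float64(0.0)]
5 [ 27.1 -21.1] [48.9 22.6] [array([38. ,  0.7]), array([21.8, 43.7]), np.float64(0.0)]
```

Emit:
servo_tool --pt "0.004 -0.001 0.016 0.3 0.1 0 0" --pt "0.004 -0.001 0.016 0.3 0.1 0 0" --pt "0.003 -0.001 0.012 0.2 0.1 0 0" --pt "0 0 0 0 0 0 0" --pt "0 0 0 0 0 0 0"

```text
t: 12.37
eef_pos: [563.4, 8.1, 171.0]
tcp_rot: [2.758, -0.001, 1.378]
ft_force: [-0.2, -0.7, -1.9]
opening: 0.31
```

```bash
python3 - <<'E'
from h import *
p,R,R1=rel();plan(p,R,BAR+2*BB[:,0]+25*BB[:,2],R1,mm=25)
E
```

```text
tcp in bar axes [ 1.6  5.2 54.4] turn left [-0.02 -0.13  0.21]
[-0.0027, 0.0002, 0.0147, -0.01, -0.06, 0.1]
[-0.0026, 0.0002, 0.0147, -0.01, -0.06, 0.1]
```

Emit:
servo_tool --pt "-0.004 0.001 0.01 0 0 0.2 0" --pt "-0.001 0 0.01 0 0 0 0" --pt "0 0 0.006 0 0 0 0" --pt "0 0 0 0 0 0 0" --pt "0 0 0 0 0 0 0"

```text
t: 12.78
eef_pos: [573.8, 1.0, 146.8]
tcp_rot: [2.756, -0.002, 1.375]
ft_force: [-0.1, 0.5, -1.6]
opening: 0.314
```

```bash
python3 - <<'E'
from h import *
p,R,R1=rel();plan(p,R,BAR+2*BB[:,0]+.5*BB[:,1]+13*BB[:,2],R1,mm=25)
E
```

```text
tcp in bar axes [ 3.3  0.2 27.6] turn left [ 0.11 -0.15  0.02]
[0.0002, -0.0013, 0.0146, 0.11, -0.15, 0.02]
```

Emit:
servo_tool --pt "0 -0.001 0.007 0.1 -0.1 0 0" --pt "0 0 0.006 0 0 0 0" --pt "0 0 0 0 0 0 0" --pt "0 0 0 0 0 0 0"

```text
t: 13.12
eef_pos: [578.1, -0.1, 133.3]
tcp_rot: [2.757, -0.001, 1.374]
ft_force: [0.4, 0.0, -1.0]
opening: 0.31
```

```bash
python3 - <<'E'
from h import *
from cell import env
p,R,R1=rel();plan(p,R,BAR+2*BB[:,0]+.5*BB[:,1]+8*BB[:,2],R1,mm=25)
c=env.read_camera("wrist");s=env.read_camera("scene");np.savez("pics/w6.npz",**c)
a=cv2.resize(c["img"][120:300,220:420],(400,360),interpolation=2);b=cv2.resize(s["img"][190:280,270:370],(400,360),interpolation=2)
cv2.imwrite("pics/c6.png",np.hstack([a,b]))
E
```

```text
tcp in bar axes [ 2.3  0.  13.4] turn left [ 0.01 -0.03 -0.  ]
[0.0004, -0.0003, 0.0054, 0.01, -0.03, -0.0]
```

View pics/c6.png

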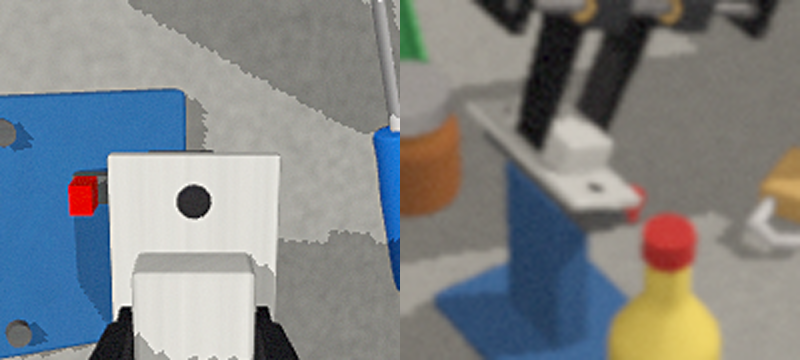

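The keep hovers about 5 mm above the bar, square to it, with its lower edge a few mm uphill of the stop (wrist crop: stop edge 97, keep edge 108). Now I lower it until contact.

Emit:
servo_tool --pt "0 0 0.004 0 0 0 0" --pt "0 0 0 0 0 0 0" --pt "0 0 0 0 0 0 0"

```text
t: 13.47
eef_pos: [579.9, -0.3, 130.3]
tcp_rot: [2.756, -0.001, 1.374]
ft_force: [0.4, 0.3, -1.4]
opening: 0.315
```

Emit:
servo_tool --pt "0 0 0.002 0 0 0 0" --pt "0 0 0 0 0 0 0"

```text
t: 13.63
eef_pos: [580.3, -0.3, 130.0]
tcp_rot: [2.755, -0.001, 1.374]
ft_force: [0.1, 0.8, -1.0]
opening: 0.312
```

```bash
python3 -c "from h import *;rel();from cell import env;print(env.state()['ft_force']@BB)"
```

```text
tcp in bar axes [3.1 0.3 9.5] turn left [ 0.18 -0.05  0.02]
[-0.41657473  0.7604952  -0.85638151]
```

Emit:
servo_tool --pt "0 0 0.003 0.2 0 0 0" --pt "0 0 0 0 0 0 0"

```text
t: 13.8
eef_pos: [580.9, -0.3, 129.0]
tcp_rot: [2.757, -0.001, 1.374]
ft_force: [0.7, -0.2, -0.0]
opening: 0.313
```

```bash
python3 -c "from h import *;rel();from cell import env;print(env.state()['ft_force']@BB)"
```

```text
tcp in bar axes [3.3 0.4 8.3] turn left [ 0.06 -0.05  0.03]
[ 0.65347442 -0.01204161 -0.29249155]
```

Emit:
servo_tool --pt "0 0 0.003 0 0 0 0" --pt "0 0 0 0 0 0 0"

```text
t: 13.97
eef_pos: [581.8, -0.3, 127.8]
tcp_rot: [2.755, -0.001, 1.375]
ft_force: [0.5, -0.3, -0.9]
opening: 0.312
```

```bash
python3 -c "from h import *;rel();from cell import env;print(env.state()['ft_force']@BB)"
```

```text
tcp in bar axes [3.6 0.5 6.9] turn left [ 0.15 -0.06  0.04]
[ 0.20009994 -0.1859741  -1.0132055 ]
```

Emit:
servo_tool --pt "0 -0.002 0.003 0.1 0 0 0" --pt "0 0 0 0 0 0 0"

```text
t: 14.13
eef_pos: [582.5, -0.2, 127.3]
tcp_rot: [2.75, -0.001, 1.375]
ft_force: [-1.0, -0.1, -1.9]
opening: 0.316
```

Emit:
servo_tool --pt "0 0 0.002 0 0 0 0" --pt "0 0 0 0 0 0 0"

```text
t: 14.3
eef_pos: [583.0, -0.2, 127.4]
tcp_rot: [2.748, -0.001, 1.375]
ft_force: [0.4, 0.4, -0.7]
opening: 0.308
```

```bash
python3 -c "from h import *;rel();from cell import env;print(env.state()['ft_force']@BB)"
```

```text
tcp in bar axes [4.6 0.8 6.1] turn left [ 0.55 -0.1   0.05]
[ 0.01307062  0.49098292 -0.78040376]
```

Emit:
servo_tool --pt "0 -0.005 0.003 0.7 0 0 0" --pt "0 -0.001 0.002 0.2 0 0 0"

```text
t: 14.47
eef_pos: [582.8, -0.1, 126.8]
tcp_rot: [2.75, -0.002, 1.376]
ft_force: [-26.7, 3.5, 34.1]
opening: 0.313
```

```bash
python3 -c "from h import *;rel();from cell import env;print(env.state()['ft_force']@BB)"
```

```text
tcp in bar axes [4.1 0.9 5.6] turn left [ 0.43 -0.16  0.06]
[-12.14093075  -1.84278558  41.73479205]
```

Contact at 42 N normal. I ease off a little, then slide it downhill to the stops.

Emit:
servo_tool --pt "0 -0.003 -0.0005 0.3 0 0 0" --pt "0 -0.003 0 0.3 0 0 0"

```text
t: 14.63
eef_pos: [577.5, 0.9, 125.9]
tcp_rot: [2.759, -0.002, 1.375]
ft_force: [0.4, 0.2, -1.7]
opening: 0.312
```

```bash
python3 -c "from h import *;rel();from cell import env;print(env.state()['ft_force']@BB)"
```

```text
tcp in bar axes [-1.2  0.9  6.8] turn left [-0.07 -0.16  0.04]
[-0.27834398  0.30818272 -1.71854397]
```

Emit:
servo_tool --pt "0 -0.001 0.002 0 0 0 0" --pt "0 -0.001 0.001 0 0 0 0"

```text
t: 14.8
eef_pos: [577.1, 1.0, 124.4]
tcp_rot: [2.755, -0.003, 1.376]
ft_force: [-12.8, -1.9, 30.8]
opening: 0.311
```

```bash
python3 - <<'E'
from h import *
from cell import env
rel();print(env.state()['ft_force']@BB)
c=env.read_camera("wrist");s=env.read_camera("scene");np.savez("pics/w7.npz",**c)
a=cv2.resize(c["img"][120:300,220:420],(400,360),interpolation=2);b=cv2.resize(s["img"][190:280,270:370],(400,360),interpolation=2)
cv2.imwrite("pics/c7.png",np.hstack([a,b]))
E
```

```text
tcp in bar axes [-2.1  0.9  5.6] turn left [ 0.15 -0.18  0.06]
[ 0.26135855 -4.38669811 33.16546365]
```

View pics/c7.png

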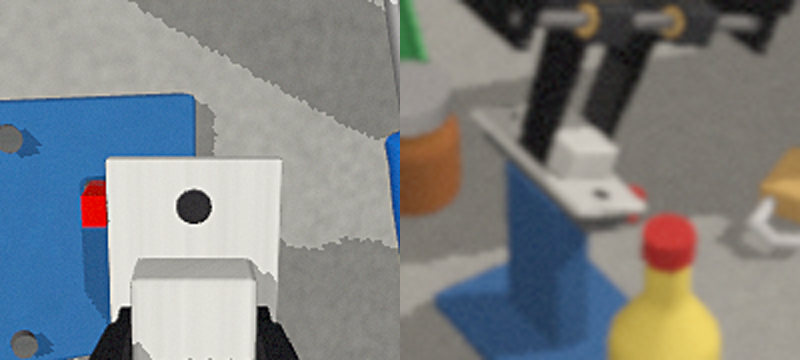

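It sits at the same height as on first contact, so it is flat on the bar, with its edge against the stop. I press downhill once more to seat it before releasing.

Emit:
servo_tool --pt "0 -0.003 -0.0005 0 0 0 0" --pt "0 -0.002 0 0 0 0 0"

```text
t: 15.07
eef_pos: [576.8, 1.3, 125.1]
tcp_rot: [2.744, -0.004, 1.377]
ft_force: [3.6, -1.4, 3.0]
opening: 0.314
```

```bash
python3 -c "from h import *;rel();from cell import env;print(env.state()['ft_force']@BB,env.state()['moment']@BB)"
```

```text
tcp in bar axes [-2.2  1.1  6.4] turn left [ 0.78 -0.25  0.08]
[ 4.67780765 -0.70779176  1.29340469] [-0.18170511 -0.74587312  0.14587466]
```

Emit:
servo_tool --pt "0 -0.001 0.001 0.8 0.2 0 0"

```text
t: 15.15
eef_pos: [577.1, 1.3, 124.4]
tcp_rot: [2.755, -0.007, 1.378]
ft_force: [-21.7, 2.7, 40.3]
opening: 0.315
```

```bash
python3 -c "from h import *;rel();from cell import env;print(env.state()['ft_force']@BB,env.state()['moment']@BB)"
```

```text
tcp in bar axes [-2.2  1.2  5.6] turn left [ 0.16 -0.46  0.1 ]
[-5.07445695 -1.5704251  45.55841838] [-0.89589625  1.08738858  0.09822553]
```

Emit:
servo_tool --pt "0 0 0 0 0 0 60" --pt "0 0 0 0 0 0 60" --pt "0 0 0 0 0 0 60" --pt "0 0 -0.004 0 0 0 60" --pt "0 0 -0.01 0 0 0 60" --pt "0 0 -0.02 0 0 0 60" --pt "0 0 -0.03 0 0 0 60" --pt "0 0 -0.03 0 0 0 60"

```text
t: 15.82
eef_pos: [541.5, 7.2, 208.3]
tcp_rot: [2.764, -0.007, 1.378]
ft_force: [0.1, -0.2, 0.3]
opening: 0.601
```

Emit:
servo_tool --pt "-0.01 0 -0.02 0 0 0 70" --pt "-0.01 0 -0.02 0 0 0 70" --pt "0 0 0 0 0 0 70" --pt "0 0 0 0 0 0 70"

```text
t: 16.15
eef_pos: [520.2, -9.0, 253.1]
tcp_rot: [2.758, -0.008, 1.38]
ft_force: [0.2, 0.0, 0.1]
opening: 0.701
```

```bash
python3 - <<'E'
from h import *
from cell import env
rel()
c=env.read_camera("wrist");s=env.read_camera("scene");t=env.read_camera("top");np.savez("pics/w8.npz",**c)
x,y=proj(c,BAR).astype(int);print(x,y)
a=cv2.resize(c["img"][max(0,y-80):max(0,y-80)+160,x-80:x+80],(400,400),interpolation=2);b=cv2.resize(s["img"][180:280,260:360],(400,400),interpolation=2)
cv2.imwrite("pics/c8.png",np.hstack([a,b]))
m=cv2.inRange(cv2.cvtColor(c["img"],cv2.COLOR_BGR2HSV),(0,0,210),(179,30,255));k=np.zeros_like(m);k[y-70:y+70,x-40:x+40]=255
for lo in (0,):
    n=max(cv2.findContours(m&k,0,1)[0],key=cv2.contourArea);r,Q,_=bar_frame_rect(c,n,BAR,YAW,5);print(cv2.boundingRect(n),[np.round(v,1) for v in r],Q[:,:2].min(0).round(1),Q[:,:2].max(0).round(1))
for st in blobs(c,(0,150,80),(6,255,255),(x-60,y-80,x+40,y+80),3):
    rr,Q,_=bar_frame_rect(c,st,BAR,YAW,6);print("stop",Q[:,:2].min(0).round(1),Q[:,:2].max(0).round(1))
E
```

```text
tcp in bar axes [ -3.8 -20.1 145.1] turn left [-0.04 -0.54  0.17]
319 202
(294, 146, 50, 109) [array([-1.3,  1.1]), array([43.3, 98.5]), np.float64(0.2)] [-23.1 -48.1] [20.3 50.4]
stop [-28.7 -42.9] [-23.1 -30.2]
stop [-28.9  34.3] [-23.6  42. ]
```

View pics/c8.png

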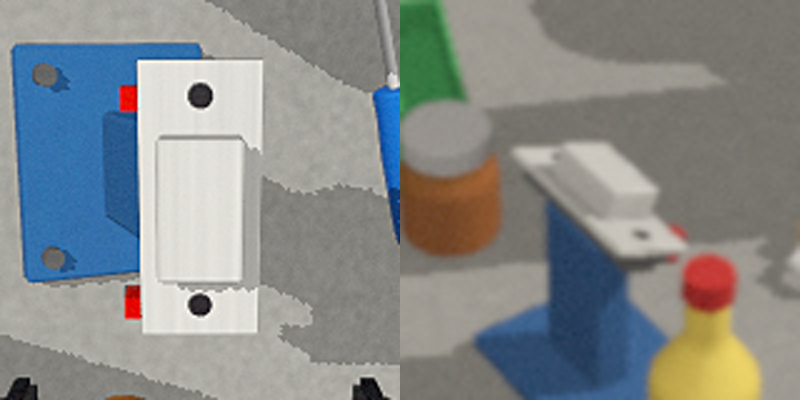

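The keep lies flat along the bar with its lower edge on both stops. The measured centre is x −1.3 (nominal −1) and y about +0.4 to +1.1 mm. Handing in.

```bash
python3 -c "
from cell import env
print(env.state()['t'],env.state()['ft_force']);print(env.job_done())"
```

```text
16.3 [-1.19080831  0.45032658  0.31179345]
the job is handed in; nothing more can be done
None
```

The changeover is done and handed in at 16.3 s. The brass keep went first and lies flat, boss up, in the green tray. The grey keep was then lowered onto the sloped bar, slid downhill to the stops and released, and the arm backed clear.

**Final wrist-view measurement:**
- **Across the bar:** the grey keep sits at x ≈ −1.3 mm, where −1 is nominal. Its lower edge is at −23.1 mm and the stop faces measure −23.1 and −23.6 mm, so it touches both within measuring error.
- **Along the bar:** it is about 0.4–1.1 mm off centre. The spread comes from the measured outline reading 98.5 mm instead of 100.
- **Angle:** about 0.2° off the bar.

**Weak points:**
- **Forces:** setting down was firmer than intended. The wrist force reached about 46 N on the bar and 26 N in the tray, both through the held part and below the 120 N limit.
- **Flatness on the bar:** this rests on the views and on the tool being at the same height at both contacts. I did not measure it separately.
- **Tray keep and bystanders:** I checked the brass keep once, after its release. The oil bottle, jar, padlock and screwdriver looked unmoved in the views, but I did not re-measure them.

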